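Clamp the drawer divider with the slip-on lever bar

ROBOT

A 6-joint arm with a two-finger parallel gripper is mounted at the origin on the work surface. World frame = base frame: x ahead of the robot, y to its left, z up, the work surface at z = 0. Lengths are in mm, angles in rad, forces in N, time in s.
With the tool pointing down it reaches from about 325 to 875 mm from the base axis. Payload 4.4 kg.
Tool frame: the origin (TCP) lies midway between the tips of the shut fingers; the grasp point (between the pads) lies 19 mm behind it; z points along the fingers, y is the direction in which the jaws open and shut (so a half turn about z gives the same grasp; the last joint's range is limited). The gripper opens to 85 mm and grips with 20 to 120 N. Pads are 22 mm wide; open, the fingers measure 114 mm over their backs; the gripper's body (76 mm by 85 mm) begins 54 mm behind the grasp point. The pads swing forward as they close: fully open they stand 13 mm farther back than shut.
Start: joints at [-1.47, 0.207, 1.542, -0, 1.393, -0.15], TCP at [143.247, -556.873, 210.782] pointing down, gripper open.
Joint ranges: [-2.73, 2.73], [-0.86, 2.22], [0.23, 2.46], [-1.11, 4.25], [0.08, 2.63], [-2.82, 2.82]. Speed limits (rad/s): [2.79, 2.79, 3.14, 3.14, 3.14, 3.14].

INTERFACE

Orientations are given as a unit quaternion [x, y, z, w].
In Python, from station import status, eyes, job_done gives the robot as it stands.
- The arm moves only by the shell command python3 -m inch 'ROWS' [OPENING] [FORCE]. ROWS is JSON, one flat list of numbers, 4 for each row, row after row: the shift along the tool's x, y, z in cm, then the turn about the tool's z in degrees. A call has 1 to 12 rows; each row shifts and turns the commanded pose from where the row before left it, along the tool's axes as they then stand; what a row does not reach is not made up. A row lasts 1/8 s, in which the tool goes at most 62.5 mm and 10.7 degrees, less where a joint would pass 70% of its speed; a pose out of reach is approached as far as the arm can. A call with a gripper value outside its range is refused whole. OPENING is the gripper's target within -1 to 1 (fully open at 1, half-way at 0, shut at -1), set as the call begins (- or left out, the last holds). The fingers move at their own pace and stop on an object; FORCE is the grip in N (left out, the last holds). Time passes only in rows, so rows that do not move let the fingers close. It gives the time, the measured TCP pose, the force and the opening at its end, in the units of the state.
- status.get_obs(): the state, without advancing time (a new reading comes with each control period).
- eyes.camera(name): name is "scene" or "top" or "wrist"; returns a dict with "pixels" (480x640x3 uint8, red, green, blue), "K" (3x3 intrinsics, pixels), "R" (3x3) and "t" (3): a world point X has camera coordinates R X + t. Camera axes: x right, y down, z forward; pixel columns grow to the right and rows downward; lengths in mm; the calibration is good to about 2 mm. The wrist camera is an equidistant fisheye: a pixel r from the principal point sees the ray r / f radians off the axis. A picture is of the moment at which its call begins. There is no depth.
- job_done(): hands the job in, once; it reports no verdict.
Trained networks look in the newest picture that a camera, given by its name, has taken for a name from the list of things; names that differ only in an ending like _2 or _b are one class to them, and where a whole thing is asked for, a point or a joint stands for the part that bears it (a point fixed in the world has none). Each returns a list of dicts, best first, with "score" (0 to 1); they miss things now and then, are a little off and sometimes report something else, mostly with a low value. They report only what shows in the picture. A call takes as long as a camera call. They do not tell look-alikes from the thing itself.
- eyes.spot_in(name, camera): "bbox" ([left, top, width, height] in pixels, round what is visible of it).
- eyes.cut_out(name, camera): "pixels" (480x640 bool, what is visible of it) and "bbox" ([left, top, width, height] in pixels, round what is visible of it).
- eyes.landmark_of(name, camera): "centre" ([column, row] in pixels: a listed point, or the origin of a listed thing).
The state is a dict: "t": time; "qpos": joint angles; "joint_vel": joint speeds; "joint_efforts": joint torques, N m; "tcp_pos": TCP position; "orientation": TCP orientation; "ft_force": force on the tool from outside, world axes, zero at the start; "wrist_torque": the same for the moment, N m; "grip_width": opening from 0.0 (shut) to 1.0 (fully open).
Only numpy, scipy, OpenCV 4.12 (cv2) and the standard library are available. Lean on these libraries where they do the work, as an engineer would, in place of code of your own. Each camera call takes 0.05 s, during which the arm holds its last target.

TASK

The clear divider in this kitchen drawer is loose: slide the square aluminium bar fully home onto the clamp's short lever and use it to throw the lever past its dead point until it rests on its stop and the divider is held tight against the right-hand wall. Work by feel: keep the bar's push on the lever light, ease off as soon as the lever stops, and do not push the lever with the gripper. Then draw the bar off, lay it flat on the drawer floor in front of the divider, and leave the egg cup, the dispenser and the spoons where they are.

Things in the scene. Friction and masses are not known exactly. Their poses are not given: they have to be found in the camera images.
- drawer: White melamine drawer with a wooden front, lifted out and standing on the worktop; does not move. Origin: middle of the inner floor's upper face (12 mm above the worktop). x: towards the drawer's back, y: to its left, z up. Inside 380 mm (x) by 470 mm (y), walls 60 mm high above the floor (front 65 mm).
- lever_pivot (a point): Vertical pivot axis of the push toggle clamp screwed to the drawer floor on the left, at the height of the lever's centre line: drawer frame (100, 140, 45) mm. Axes as the drawer's.
- lever (a joint): Angle of the clamp lever, rad; it swings level, counter-clockwise from above as it grows. The lever points at yaw 2.793 + this value in the drawer frame. 0 fully open, dead point 1.40, fixed stop 1.484 (locked, 25 deg in front of the divider). Stiff pivot, friction 0.42 N m, so it stays put where left and past the dead point must be pressed on until it meets its stop; load torque up to about 0.8 N m more before the dead point.
- lever_arm: The lever: its frame has the origin on the pivot axis, x outwards along the lever, z up. Bare square steel stub 12 mm thick from the red shoulder (22 mm square, face 36 mm from the pivot) to 81 mm, then a round nose to 90 mm. Once it is on its stop, 5 N at the bar's middle is enough to feel it; over about 10 N there strains the clamp.
- lever_shoulder (a point): Middle of the shoulder's outer face, 36 mm from the pivot, which the bar's mouth meets when fully home. x outwards along the lever.
- lever_tip (a point): End of the stub's round nose, 89.5 mm from the pivot.
- bar: Loose slip-on extension bar: square aluminium tube 22 mm thick, bore 17 mm (so it has 5 mm of play on the stub, up to 6 deg when fully home, and the lever trails behind it), 150 mm long plus a 4 mm black end cap, about 100 g, balancing 4 mm capwards of its middle. Origin: middle of the tube on its axis. x along the tube from the open mouth to the capped end. Lies flat on the drawer floor (axis 11 mm above it).
- bar_mouth (a point): Centre of the bar's open mouth, 75 mm from the bar's origin on its -x side.
- foot: Sprung rubber foot of the clamp's plunger, 22 mm across, 45 mm above the floor; driven to the right (drawer -y) by the lever. Origin: centre of its pressing face.
- divider: Loose clear slotted acrylic divider, 279 mm long along the drawer's y, 6 mm thick, 50 mm high (end blocks 26 mm wide, 56 mm high), two 70 mm cross panels on its back side, 320 g. Origin: centre of the main panel's underside; at drawer x = 100 mm, y = -95.5 mm once its right end meets the right wall (it starts some mm short of it).
- egg_cup: White ceramic egg cup, 49 mm wide, 60 mm high, upright on the floor at the front right. Origin: centre of its underside.
- dispenser: Green twist-cap formula dispenser, 75 mm wide, 114 mm high, closed, in the back right corner. Origin: centre of its underside.
- spoon_pink: Pastel pink plastic spoon, 115 mm long, 25 mm wide, lying behind the divider. Origin: underside, near its middle.
- spoon_blue: Pastel blue plastic spoon, same size, beside the pink one.
Things that resemble listed ones, but are neither listed nor needed, are in the scene too. Several things have the shape of the bar; the one meant has the colours described above.

How it is judged:
By the outcome, as a careful person would: the job done as asked, in the order asked, and still so for the second after the job is handed in, with the robot touching nothing.
It also fails if it takes over 64 s, if anything falls off the work surface, if the arm or the gripper's body presses on something with over 40 N, if the wrist force passes 120 N, or if a joint passes its speed limit or range.

## Working session

There is one attempt and no reset: what is moved stays moved. The work goes in short steps, Python scripts to look and compute and a shell command to move; the robot and the scene stay as the last step left them, time stands still between calls to the robot, and variables do not carry over. Pictures are saved under pics/ and viewed, and the job is handed in when it is done.

```bash
ls; mkdir -p pics
python3 - <<'E'
from station import status, eyes
import cv2
print(status.get_obs())
for n in ["scene","top","wrist"]:
    c=eyes.camera(n); cv2.imwrite(f"pics/{n}0.png",c["pixels"][:,:,::-1]); print(n,c["K"],c["R"],c["t"])
    for k in ["bar","lever_arm","bar_mouth","lever_tip","lever_shoulder","lever_pivot","divider","egg_cup","foot"]:
        try: print(k,[(r["score"],r["centre"]) for r in eyes.landmark_of(k,n)])
        except Exception as e: print(k,e)
print(status.get_obs()["t"])
E
```

```text
pics
{'t': 0.0, 'qpos': array([-1.46952442e+00,  2.07412508e-01,  1.54300229e+00,  4.94430422e-05,
        1.39349494e+00, -1.50496639e-01]), 'joint_vel': array([ 0.00197798,  0.00076644,  0.00048491,  0.00073469, -0.00023135,
       -0.0010385 ]), 'joint_efforts': array([ 5.31366277e-04, -3.83034396e+01, -2.91597193e+01, -3.47860544e-05,
        1.05720307e-02, -1.08417117e-05]), 'tcp_pos': array([ 143.16532245, -556.04393671,  209.60715357]), 'orientation': array([ 9.92086918e-01,  1.25547618e-01,  5.28331033e-05, -1.15759191e-03]), 'ft_force': array([ 0.75212567, -0.60937902, -1.07009261]), 'wrist_torque': array([0.01471015, 0.00292134, 0.05855546]), 'grip_width': 0.9994242679694887}
scene [[517.77787843   0.         323.03598294]
 [  0.         517.77787843 236.61149727]
 [  0.           0.           1.        ]] [[ 0.87338042  0.48703696  0.00128385]
 [ 0.3848827  -0.68857188 -0.61460074]
 [-0.29844926  0.53727438 -0.7888373 ]] [-484.45889552 -164.79296612 1586.45437306]
bar [(0.87, [162.5, 312.5]), (0.79, [370.8, 161.8]), (0.73, [322.3, 257.5])]
lever_arm [(0.69, [396.1, 234.3]
[... 943 characters left out ...]
 [257.3, 217.3]), (0.15, [297.8, 177.1])]
lever_shoulder [(0.61, [256.1, 192.6])]
lever_pivot [(0.65, [257.8, 174.1])]
divider [(0.95, [360.7, 185.5])]
egg_cup [(0.57, [394.6, 287.3])]
foot [(0.52, [301.7, 178.7])]
wrist [[371.64829954   0.         323.88992424]
 [  0.         371.64829954 238.00883134]
 [  0.           0.           1.        ]] [[ 2.49932048e-01 -9.68263336e-01  2.87514078e-04]
 [-9.28115807e-01 -2.39484366e-01  2.85040850e-01]
 [-2.75925749e-01 -7.15076899e-02 -9.58515326e-01]] [-574.99540954  -38.59035705  378.35305067]
bar [(0.81, [173.5, 17.4])]
lever_arm []
bar_mouth [(0.59, [159.9, 87.5])]
lever_tip []
lever_shoulder []
lever_pivot []
divider []
egg_cup []
foot []
1.5
```

View pics/top0.png

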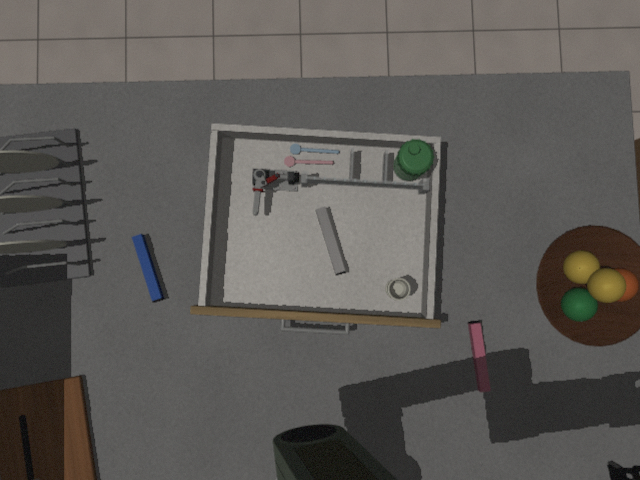

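View pics/scene0.png

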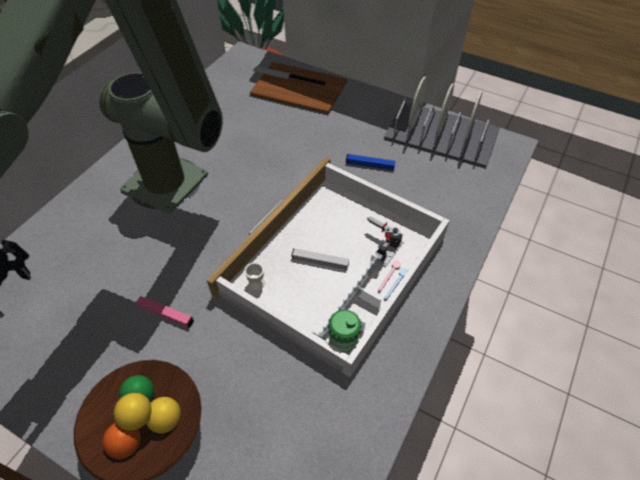

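Candidates for the bar: grey in drawer, top (331,240); blue, top (148,267); magenta, top (480,356); also the lever itself at (259,200). By description (bare aluminium, black cap) I choose the grey one in the drawer; checking by a crop.

Run:
```python
import cv2
im=cv2.imread("pics/top0.png")
cv2.imwrite("pics/crop0.png",cv2.resize(im[150:300,190:390],None,fx=4,fy=4,interpolation=cv2.INTER_CUBIC))
im=im[115:335,185:455]
cv2.imwrite("pics/crop1.png",cv2.resize(im[:,:],(790,644)[:2] and (736,600),interpolation=cv2.INTER_CUBIC))
```

```text
(no output)
```

View pics/crop0.png

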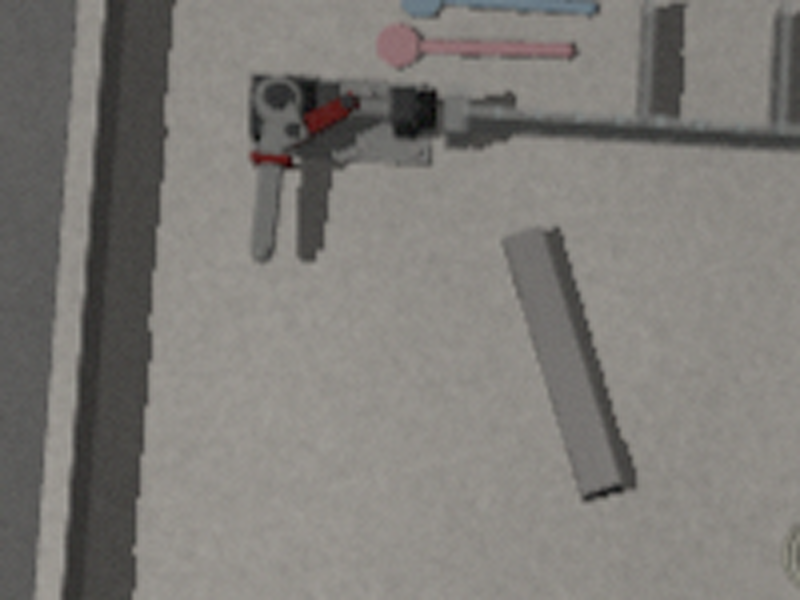

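View pics/crop1.png

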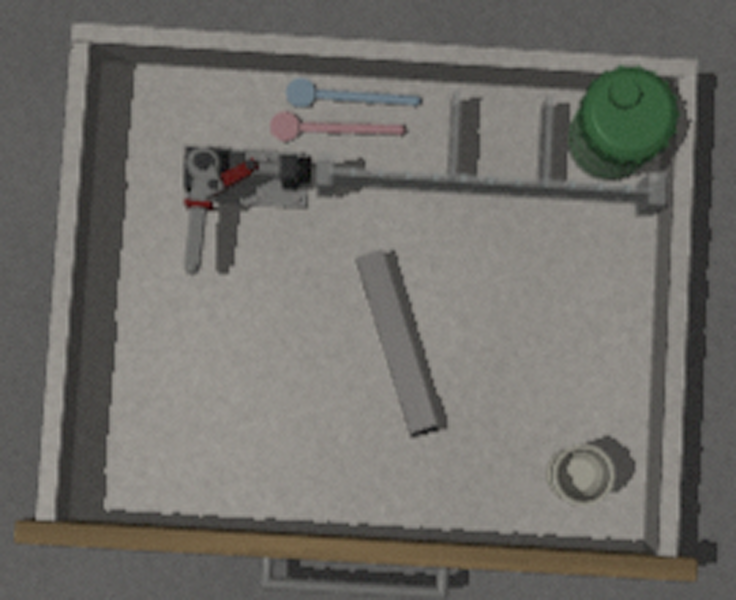

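```bash
cat > h.py <<'E'
import numpy as np, cv2
from scipy.optimize import least_squares
from scipy.spatial.transform import Rotation as Rn
TOP=dict(K=np.array([[539.74891172,0,318.77400908],[0,539.74891172,245.09546786],[0,0,1.]]),R=np.array([[-0.02781914,-0.99952396,0.01333948],[-0.99685049,0.02674838,-0.07465667],[0.07426432,-0.01537435,-0.99712007]]),t=np.array([6.46975681,555.66642828,1185.0497867]))
SCN=dict(K=np.array([[517.77787843,0,323.03598294],[0,517.77787843,236.61149727],[0,0,1.]]),R=np.array([[0.87338042,0.48703696,0.00128385],[0.3848827,-0.68857188,-0.61460074],[-0.29844926,0.53727438,-0.7888373]]),t=np.array([-484.45889552,-164.79296612,1586.45437306]))
def proj(c,X,fish=False):
    X=np.atleast_2d(X)@c["R"].T+c["t"]; K=c["K"]
    if fish:
        r=np.hypot(X[:,0],X[:,1]); th=np.arctan2(r,X[:,2]); d=X[:,:2]/np.maximum(r,1e-9)[:,None]*th[:,None]
    else: d=X[:,:2]/X[:,2:]
    return d*[K[0,0],K[1,1]]+K[:2,2]
def toz(c,px,z,fish=False):
    px=np.atleast_2d(px).astype(float); K=c["K"]; d=(px-K[:2,2])/[K[0,0],K[1,1]]
    if fish:
        th=np.hypot(d[:,0],d[:,1]); v=np.c_[d/np.maximum(th,1e-9)[:,None]*np.sin(th)[:,None],np.cos(th)]
    else: v=np.c_[d,np.ones(len(d))]
    w=v@c["R"]; C=-c["R"].T@c["t"]; s=(np.asarray(z)-C[2])/w[:,2]
    return C+w*s[:,None]
def drw(p,X):
    c,s=np.cos(p[2]),np.sin(p[2]); X=np.atleast_2d(X)
    return np.c_[p[0]+c*X[:,0]-s*X[:,1],p[1]+s*X[:,0]+c*X[:,1],X[:,2]+12]
E
python3 - <<'E'
from h import *
cr=lambda p:np.array(p)/2.7265+[185,115]
c0=lambda p:np.array(p)/4+[190,150]
print("inner top BL,BR",toz(TOP,[cr((92,43)),cr((668,75))],72))
print("left line",toz(TOP,[cr((60,520))],72),"right line",toz(TOP,[cr((660,555))],72))
print("floor FL FR BL",toz(TOP,[cr((105,512)),cr((643,542)),cr((135,63))],12))
print("pivot",toz(TOP,[[257.8,174.1]],57), toz(SCN,[[394.3,234.4]],57))
print("tip",toz(TOP,[[257.3,217.3],c0((262,260))],57), toz(SCN,[[366.8,213.2]],57))
print("shoulder",toz(TOP,[[256.1,192.6]],57),toz(SCN,[[385.2,226.6]],57))
print("bar top mouth/cap", toz(TOP,[c0((527,234)),c0((608,492))],[34,34]))
print("bar c",toz(TOP,[[328.2,241.1],[322.2,206.0]],23),toz(SCN,[[322.3,257.5]],23))
E
```

```text
inner top BL,BR [[ 806.0521608   201.94003055   72.        ]
 [ 769.05900475 -256.08173029   72.        ]]
left line [[429.62398348 231.98336115  72.        ]] right line [[ 389.33156254 -233.39547097   72.        ]]
floor FL FR BL [[ 433.18369177  206.83787358   12.        ]
 [ 396.29811954 -232.5615552    12.        ]
 [ 805.87980739  176.34422698   12.        ]]
pivot [[711.99147093 120.69550673  57.        ]] [[709.70168169 115.12249063  57.        ]]
tip [[617.02255448 123.62284968  57.        ]
 [622.15325011 127.42867571  57.        ]] [[612.11675799 146.33425526  57.        ]]
shoulder [[671.26394377 125.1855557   57.        ]] [[676.94774051 127.72256666  57.        ]]
bar top mouth/cap [[635.93499685 -17.38504798  34.        ]
 [491.68009606 -57.92712433  34.        ]]
bar c [[563.83971707 -29.95733457  23.        ]
 [643.12747789 -18.80502918  23.        ]] [[566.13406412 -24.62092801  23.        ]]
```

Run:
```python
import cv2
im=cv2.imread("pics/scene0.png")
cv2.imwrite("pics/crop2.png",cv2.resize(im[150:300,280:480],None,fx=4,fy=4,interpolation=cv2.INTER_CUBIC))
```

```text
(no output)
```

View pics/crop2.png

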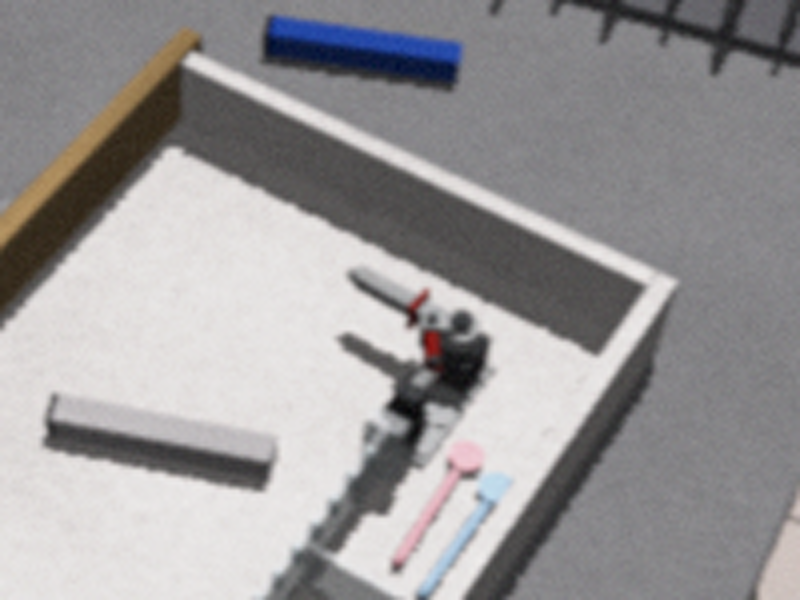

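The crop shows the bare aluminium bar (grey, dark capped end toward the front at top (341,272), mouth toward the back at (322,207)); the blue and magenta ones lie outside the drawer. Moving above it.

```bash
python3 -m inch '[4.28,-3.34,0.6,0, 4.28,-3.34,0.6,0, 4.28,-3.34,0.6,0, 4.28,-3.34,0.6,0, 4.28,-3.34,0.6,0, 4.28,-3.34,0.6,0, 4.28,-3.34,0.6,0, 4.28,-3.34,0.6,0, 4.28,-3.34,0.6,0, 4.28,-3.34,0.6,0, 4.28,-3.34,0.6,0, 4.28,-3.34,0.6,0]' 0.2
```

```text
t: 3.0
tcp_pos: [542.0, -39.2, 138.9]
orientation: [0.992, 0.126, 0.0, 0.0]
ft_force: [-0.8, -1.0, 1.0]
grip_width: 0.596
```

```bash
python3 -m inch '[0,0,1.5,0,0,0,1.5,0,0,0,0,0]'
cat >> h.py <<'E'
def shot(n,f,nets=()):
    from station import eyes,status
    c=eyes.camera(n); cv2.imwrite(f"pics/{f}.png",c["pixels"][:,:,::-1])
    np.savez(f"pics/{f}.npz",K=c["K"],R=c["R"],t=c["t"]); o=status.get_obs()
    print("t",o["t"],"tcp",o["tcp_pos"].round(1),"F",o["ft_force"].round(2),"M",o["wrist_torque"].round(3),"w",round(o["grip_width"],3),"yaw",round(np.degrees(2*np.arctan2(o["orientation"][1],o["orientation"][0])),2))
    for k in nets: print(k,[(r["score"],r["centre"]) for r in eyes.landmark_of(k,n)])
    return c
def ld(f): return dict(np.load(f"pics/{f}.npz"))
E
python3 - <<'E'
from h import *
c=shot("wrist","w1",["bar_mouth","lever_tip","lever_shoulder"])
E
```

```text
t: 3.38
tcp_pos: [538.4, -41.4, 106.6]
orientation: [0.992, 0.125, -0.002, -0.001]
ft_force: [0.4, -0.7, 0.5]
grip_width: 0.599
t 3.425 tcp [539.3 -41.7 107.7] F [-1.17 -0.34  0.16] M [ 0.007 -0.019 -0.026] w 0.6 yaw 14.32
bar_mouth []
lever_tip [(0.95, [95.0, 68.5])]
lever_shoulder []
```

View pics/w1.png

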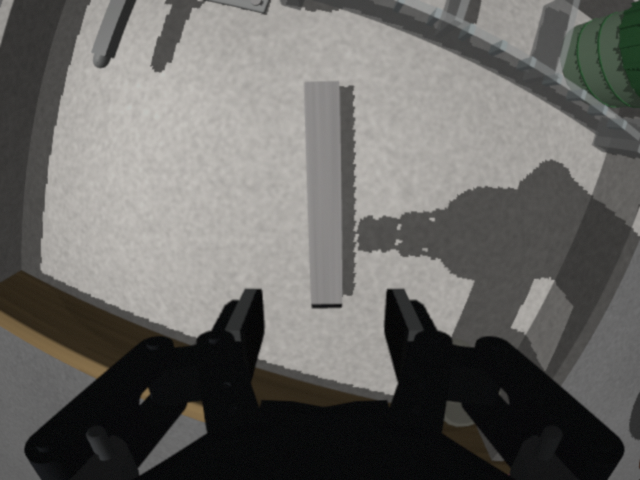

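Run:
```python
from h import *
c=ld("w1")
p=toz(c,[[304,82],[341,82],[311,305],[342,304],[326.5,307]],[34,34,34,34,34],True); print(p.round(1))
m=(p[0]+p[1])/2; e=(p[2]+p[3])/2; d=m-e; u=d/np.linalg.norm(d)
print("len",np.linalg.norm(d),"yaw",np.degrees(np.arctan2(d[1],d[0])))
org=m-75*u; g=org-18*u; print("origin",org,"grip",g, "wid",np.linalg.norm(p[0]-p[1]),np.linalg.norm(p[2]-p[3]))
print(proj(c,[[540,-42,108-20],[540,-42,12]],True))
print("tip",toz(c,[[95,68.5],[101,62]],57,True))
```

```text
[[634.1  -3.9  34. ]
 [639.8 -26.1  34. ]
 [489.  -44.4  34. ]
 [495.2 -65.5  34. ]
 [490.2 -55.4  34. ]]
len 150.2828148198216 yaw 15.414201533039803
origin [564.65931057 -34.9337879   34.        ] grip [547.30677862 -39.71809922  34.        ] wid 22.951764279319924 21.955362659168554
[[326.01843011 267.01260783]
 [325.62188409 228.52912087]]
tip [[619.301732   130.7515603   57.        ]
 [623.9208591  126.94851664  57.        ]]
```

The wrist picture shows the bar from (322,82) mouth to (326,306) with its black cap near; lever stub at (101,62). Descending.

```bash
python3 -m inch '[0.38,0.02,2.5,-1,0.38,0.03,2.5,0,0,0,2.2,0,0,0,1.2,0,0,0,0.7,0,0,0,0,0]'; python3 -m inch '[0,0,0,0,0,0,0,0,0,0,0,0,0,0,0,0,0,0,0,0]' -1 40; python3 -c "
from h import *
shot('wrist','w2')"
```

```text
t: 4.32
tcp_pos: [548.4, -39.5, 18.0]
orientation: [0.991, 0.134, 0.0, 0.0]
ft_force: [-0.3, 0.4, -0.2]
grip_width: 0.599
t: 4.95
tcp_pos: [548.3, -39.2, 17.8]
orientation: [0.991, 0.134, 0.0, -0.0]
ft_force: [0.1, -0.2, -1.0]
grip_width: -0.001
t 5.0 tcp [548.3 -39.3  17.8] F [-0.03 -0.29 -0.7 ] M [-0.014  0.005 -0.007] w -0.001 yaw 15.43
```

View pics/w2.png

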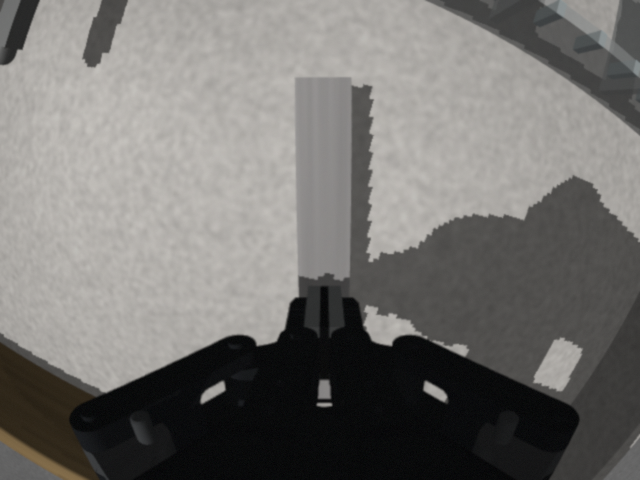

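Run:
```python
from h import *
im=cv2.imread("pics/w2.png")
cv2.imwrite("pics/w2c.png",cv2.resize(im[240:420,220:430],None,fx=3.3,fy=3.3,interpolation=cv2.INTER_CUBIC))
c=ld("w2")
p=toz(c,[[295,78],[351,78],[299,275],[350,275]],34,True); print(p.round(1),np.linalg.norm(p[0]-p[1]),np.linalg.norm(p[2]-p[3]))
p=toz(c,[[295,78],[351,78],[299,275],[350,275]],22,True); print(p.round(1),np.linalg.norm(p[0]-p[1]),np.linalg.norm(p[2]-p[3]))
print(proj(c,[[548.3,-39.3,17.8],[548.3,-39.3,34]],True))
```

```text
[[634.3  -3.7  34. ]
 [640.1 -24.7  34. ]
 [556.2 -25.9  34. ]
 [562.  -46.9  34. ]] 21.707434385887932 21.775340718982438
[[635.7  -2.4  22. ]
 [642.  -25.   22. ]
 [551.2 -26.4  22. ]
 [557.5 -49.1  22. ]] 23.48119233986362 23.554647435483954
[[324.16777634 283.8377124 ]
 [324.20283823 298.61998778]]
```

View pics/w2c.png

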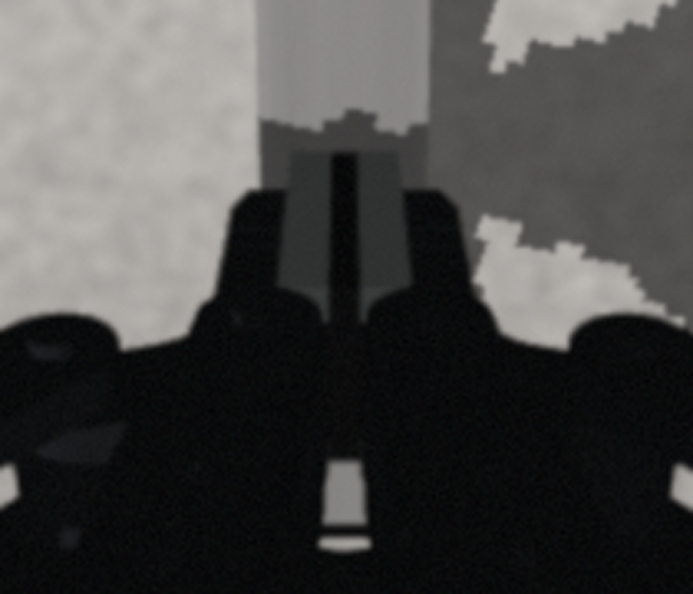

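Run:
```python
from h import *
c=ld("w2"); u=np.array([np.cos(np.radians(15.4)),np.sin(np.radians(15.4)),0])
T=np.array([548.3,-39.3,17.8])
for dz in (0,8,16,24): print(dz,proj(c,[T+u*0+[0,0,dz],T+11*u+[0,0,dz]],True).round(1).tolist())
shot("scene","s2"); im=cv2.imread("pics/s2.png")
cv2.imwrite("pics/s2c.png",cv2.resize(im[180:300,250:410],None,fx=5,fy=5,interpolation=cv2.INTER_CUBIC))
```

```text
0 [[324.2, 283.8], [324.2, 262.3]]
8 [[324.2, 290.8], [324.2, 268.5]]
16 [[324.2, 298.4], [324.2, 275.3]]
24 [[324.2, 306.7], [324.3, 282.7]]
t 5.05 tcp [548.2 -39.2  17.8] F [-0.26 -0.32  1.05] M [0.022 0.027 0.005] w 0.002 yaw 15.43
```

View pics/s2c.png

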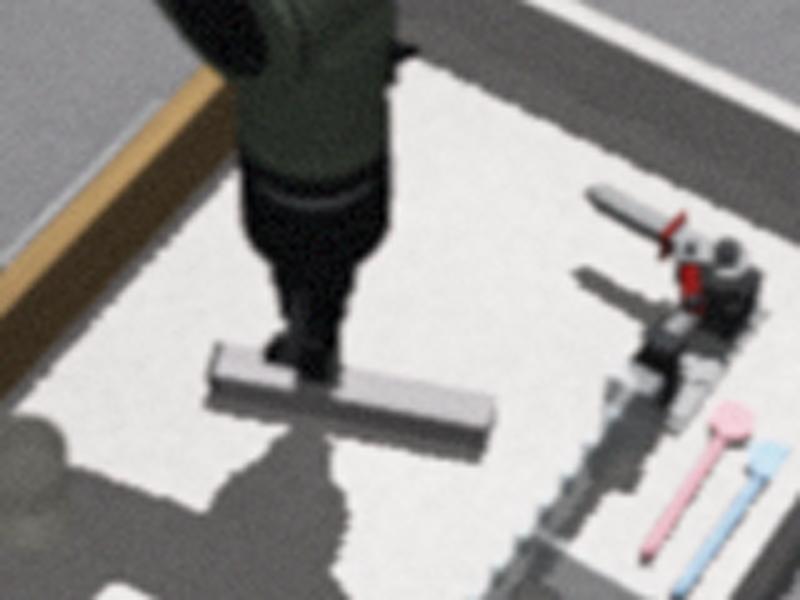

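Unexpected: the fingers shut over the bar without gripping: in the scene crop the tips end on or above the bar's top face (315,380), so the tips sit higher than the reported TCP suggests. Reopen and lower carefully.

```bash
python3 -m inch '[0,0,0,0,0,0,0,0,0,0,0,0,0,0,0,0]' 0.2; python3 -m inch '[0,0,0.5,0,0,0,0.5,0,0,0,0,0]'
python3 - <<'E'
from h import *
shot("wrist","w3");shot("scene","s3"); im=cv2.imread("pics/s3.png")
a=cv2.resize(im[180:300,250:410],None,fx=4,fy=4,interpolation=cv2.INTER_CUBIC)
b=cv2.imread("pics/w3.png")[200:380,200:440]; b=cv2.resize(b,(640,480))
cv2.imwrite("pics/s3c.png",cv2.resize(np.hstack([a,b]),(800,300)))
E
```

```text
t: 5.55
tcp_pos: [548.3, -39.3, 17.8]
orientation: [0.991, 0.134, -0.0, 0.0]
ft_force: [-0.3, -0.5, -0.2]
grip_width: 0.605
t: 5.92
tcp_pos: [547.5, -39.1, 6.9]
orientation: [0.991, 0.134, -0.001, -0.0]
ft_force: [-0.0, -0.9, -0.5]
grip_width: 0.6
t 5.975 tcp [547.8 -39.2   7.3] F [ 0.96 -0.25  0.65] M [-0.039  0.033  0.025] w 0.599 yaw 15.42
t 6.025 tcp [548.1 -39.2   7.5] F [ 0.52 -0.3   0.39] M [-0.007  0.022 -0.006] w 0.602 yaw 15.43
```

View pics/s3c.png

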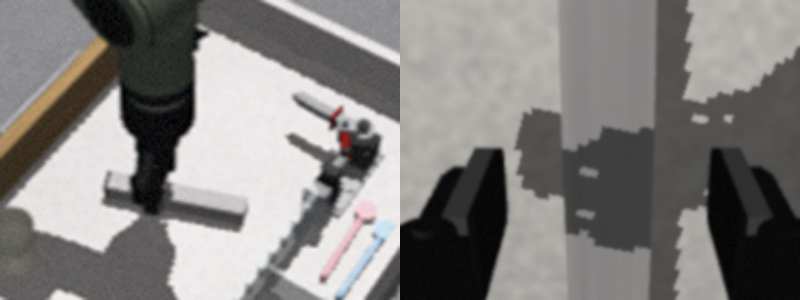

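```bash
python3 -m inch '[0,0,0.3,0,0,0,0.3,0,0,0,0,0]'; python3 -m inch '[0,0,0.3,0,0,0,0,0]';python3 - <<'E'
from h import *
shot("wrist","w4");shot("scene","s4"); im=cv2.imread("pics/s4.png")
a=cv2.resize(im[190:290,270:370],(600,600),interpolation=cv2.INTER_CUBIC)
cv2.imwrite("pics/s4c.png",a)
E
```

```text
t: 6.4
tcp_pos: [547.9, -39.2, 1.4]
orientation: [0.991, 0.134, -0.0, -0.0]
ft_force: [0.5, 0.1, 0.7]
grip_width: 0.602
t: 6.65
tcp_pos: [548.0, -39.2, -1.5]
orientation: [0.991, 0.134, -0.0, -0.0]
ft_force: [-0.4, -0.5, 0.1]
grip_width: 0.601
t 6.7 tcp [548.1 -39.2  -1.4] F [0.67 0.68 0.02] M [ 0.05  -0.032 -0.001] w 0.597 yaw 15.43
t 6.75 tcp [548.2 -39.3  -1.3] F [ 0.11  0.66 -0.63] M [-0.041  0.051 -0.053] w 0.596 yaw 15.43
```

View pics/s4c.png

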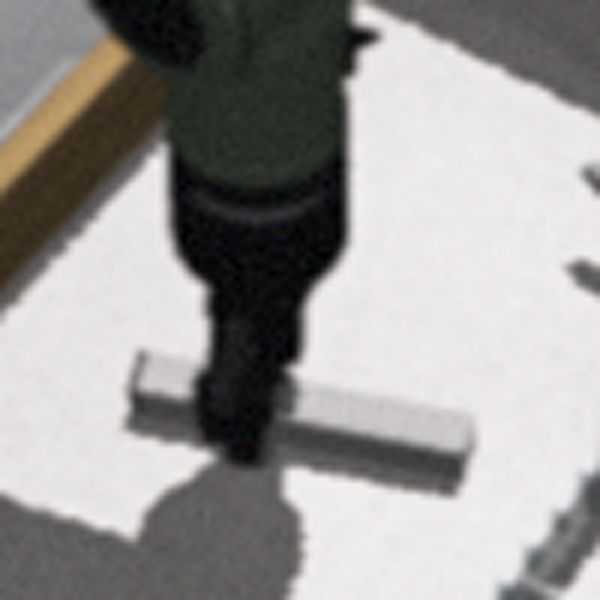

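```bash
python3 -m inch '[0,0,0,0,0,0,0,0,0,0,0,0,0,0,0,0,0,0,0,0]' -1 50;python3 - <<'E'
from h import *
shot("wrist","w5")
E
```

```text
t: 7.38
tcp_pos: [548.6, -39.4, -0.9]
orientation: [0.991, 0.134, 0.0, 0.0]
ft_force: [0.4, -0.1, 2.7]
grip_width: 0.244
t 7.425 tcp [548.6 -39.4  -0.9] F [-0.   -0.61  3.32] M [ 0.014 -0.012  0.059] w 0.242 yaw 15.43
```

View pics/w5.png

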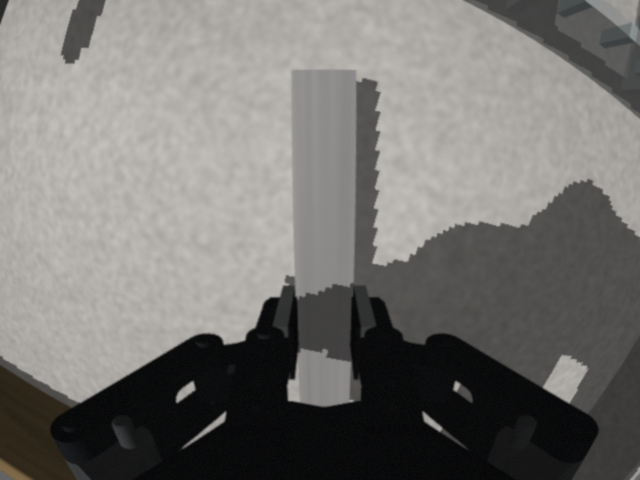

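Bar gripped (width 0.24; pads on both sides, (290..356, 290)). Lift, turn and move toward the lever.

```bash
python3 -m inch '[0,0,-1.0,0,0,0,-2,0,0,0,-1.5,7.8,0,0,0,7.8,0,0,0,7.8,-1.21,-3.5,0,0,-1.21,-3.5,0,0,-1.21,-3.5,0,0,-1.21,-3.5,0,0,-1.21,-3.5,0,0,0,0,0,0,0,0,0,0]';python3 - <<'E'
from h import *
shot("wrist","w6",["lever_tip","bar_mouth"])
c=ld("w5"); p=toz(c,[[291.5,70],[356.5,70],[297,270],[354.5,270]],34,True); print(p.round(1)); m=(p[0]+p[1])/2; e=(p[2]+p[3])/2; d=m-e; print(m,e,np.degrees(np.arctan2(d[1],d[0])),np.linalg.norm(p[0]-p[1]))
E
```

```text
t: 8.93
tcp_pos: [512.5, 142.1, 43.8]
orientation: [0.998, -0.069, -0.0, 0.0]
ft_force: [0.8, 0.9, -1.3]
grip_width: 0.243
t 8.975 tcp [512.7 141.7  43.8] F [ 0.11  0.21 -0.81] M [-0.018 -0.     0.025] w 0.244 yaw -8.0
lever_tip [(0.6, [319.1, 41.8])]
bar_mouth [(0.76, [324.7, 71.6]), (0.31, [320.1, 41.5])]
[[634.9  -4.   34. ]
 [640.8 -25.2  34. ]
 [566.  -24.1  34. ]
 [571.7 -44.6  34. ]]
[637.8197562  -14.60170982  34.        ] [568.87522505 -34.36707206  34.        ] 15.996802443265414 22.010577121544923
```

View pics/w6.png

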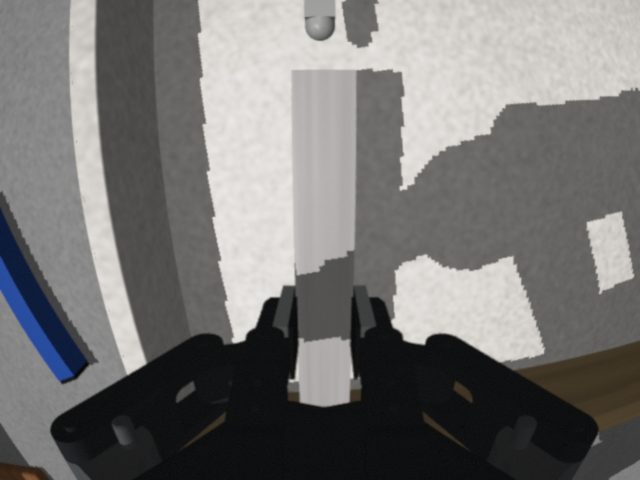

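Run:
```python
from h import *
im=cv2.imread("pics/w6.png")
cv2.imwrite("pics/w6c.png",cv2.resize(im[0:110,260:400],None,fx=5,fy=5,interpolation=cv2.INTER_CUBIC))
c=ld("w6"); 
b=toz(c,[[292,70],[357,70],[296,260],[355,250]],78.7,True); print(b.round(1)); 
y=np.radians(-8); ux=np.array([np.cos(y),np.sin(y),0]); uy=np.array([np.sin(y),-np.cos(y),0])
l=toz(c,[[304.5,2],[334.5,2],[304.5,14],[334.5,14]],63,True); print(l.round(1)); T=np.array([512.6,142,0])
for q in list(b)+list(l): print(((q-T)@ux).round(1),((q-T)@uy).round(1))
t=toz(c,[[320,41]],57,True); print("nose",(t-T)@ux,(t-T)@uy,t)
```

```text
[[605.6 139.8  78.7]
 [602.6 118.   78.7]
 [538.4 148.6  78.7]
 [539.3 126.7  78.7]]
[[635.6 132.3  63. ]
 [633.9 120.9  63. ]
 [630.4 133.   63. ]
 [628.8 121.6  63. ]]
92.4 -10.8
92.5 11.2
24.7 -10.1
28.6 11.4
123.1 -7.5
123.1 4.0
117.9 -7.4
117.9 4.0
nose [108.03684279] [-1.53703883] [[619.79935012 128.48625805  57.        ]]
```

View pics/w6c.png

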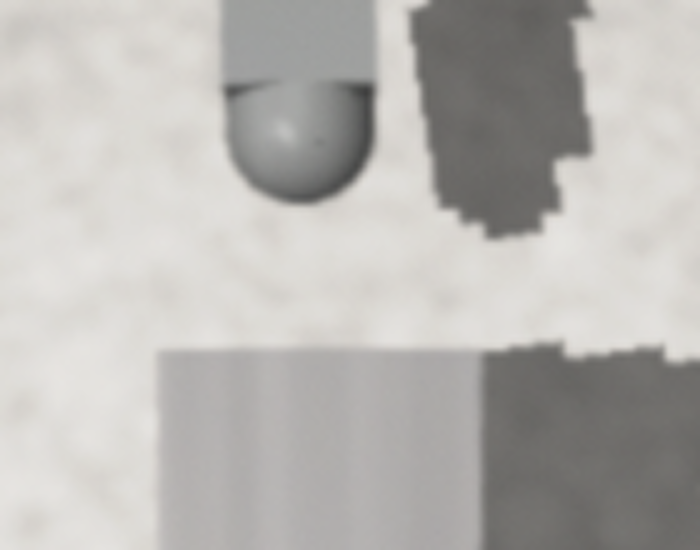

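Picture shows stub nose at (320,41) ahead of the mouth (324,70), parallel; offset −1.9 mm in tool y, 10.7 mm down needed. Align and enter the first part.

```bash
python3 -m inch '[0,-0.19,0.5,0,0,0,0.57,0,0,0,0,0]'; python3 -m inch '[0.5,0,0,0,0.5,0,0,0,0.5,0,0,0,0.5,0,0,0,0.5,0,0,0,0,0,0,0]'
python3 - <<'E'
from h import *
shot("wrist","w7")
im=cv2.imread("pics/w7.png")
cv2.imwrite("pics/w7c.png",cv2.resize(im[0:120,240:400],None,fx=5,fy=5,interpolation=cv2.INTER_CUBIC))
E
```

```text
t: 9.45
tcp_pos: [512.1, 144.0, 32.1]
orientation: [0.998, -0.07, -0.001, 0.0]
ft_force: [0.1, -0.2, -1.3]
grip_width: 0.241
t: 10.2
tcp_pos: [538.2, 140.7, 33.2]
orientation: [0.998, -0.07, 0.0, -0.0]
ft_force: [0.7, -0.5, -1.1]
grip_width: 0.241
t 10.25 tcp [537.8 140.8  33.1] F [-0.56  0.22 -1.3 ] M [-0.037  0.02   0.01 ] w 0.244 yaw -7.98
```

View pics/w7c.png

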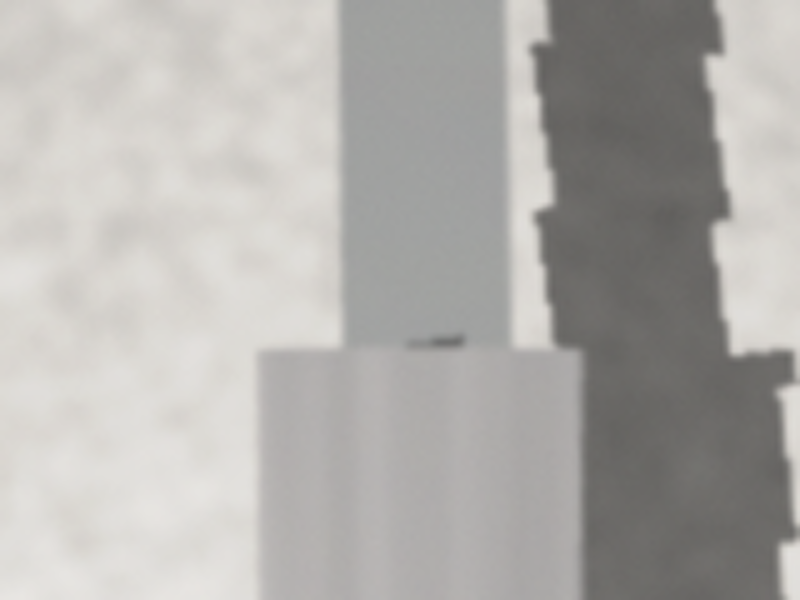

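The crop shows the stub (x≈427/5) centred in the mouth (420/5) with no forces. Advance to near home, then feel for the shoulder.

```bash
python3 -m inch '[0.5,0,0,0,0.5,0,0,-0.4,0.5,0.05,0,0,0.5,0.03,0,0,0.5,0,0,0,0.5,0,0,0,0.5,0,0,0,0.3,0,0,0,0,0,0,0]'
python3 - <<'E'
from h import *
shot("wrist","w8")
im=cv2.imread("pics/w8.png")
cv2.imwrite("pics/w8c.png",cv2.resize(im[0:120,240:400],None,fx=5,fy=5,interpolation=cv2.INTER_CUBIC))
E
```

```text
t: 11.38
tcp_pos: [575.4, 134.9, 33.1]
orientation: [0.998, -0.066, 0.0, -0.0]
ft_force: [-0.7, -0.3, -1.2]
grip_width: 0.243
t 11.425 tcp [575.2 135.   33. ] F [-0.42  0.23 -0.69] M [-0.007  0.05  -0.017] w 0.242 yaw -7.57
```

View pics/w8c.png

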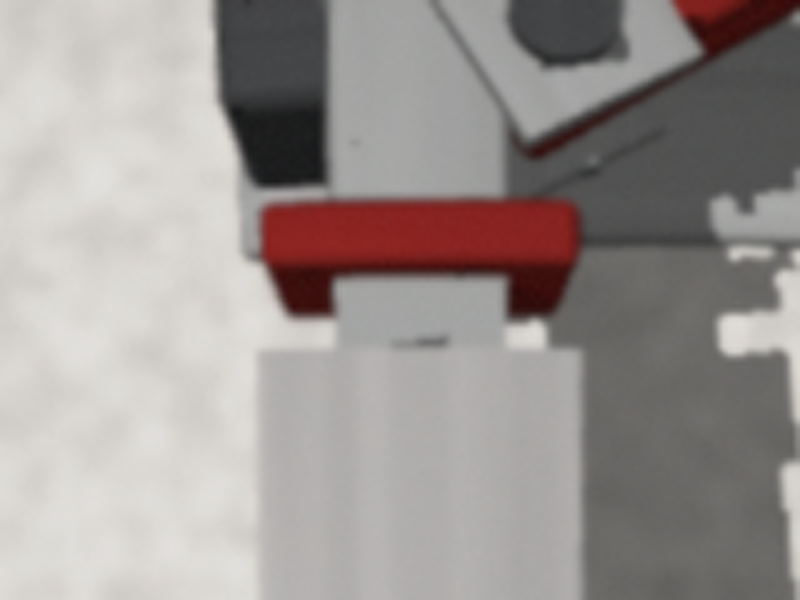

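```bash
python3 -m inch '[0.3,0,0,0,0.15,0,0,0,0,0,0,0]'; python3 -m inch '[0.1,0,0,0,0,0,0,0]';  python3 - <<'E'
from h import *
shot("wrist","w9")
im=cv2.imread("pics/w9.png")
cv2.imwrite("pics/w9c.png",cv2.resize(im[0:120,240:400],None,fx=5,fy=5,interpolation=cv2.INTER_CUBIC))
E
```

```text
t: 11.8
tcp_pos: [579.8, 134.4, 33.1]
orientation: [0.998, -0.066, 0.0, -0.0]
ft_force: [1.1, 0.2, -1.1]
grip_width: 0.243
t: 12.05
tcp_pos: [580.7, 134.2, 33.1]
orientation: [0.998, -0.066, 0.0, 0.0]
ft_force: [-0.2, -0.7, -0.6]
grip_width: 0.242
t 12.1 tcp [580.6 134.2  33.1] F [-0.29 -0.15 -1.23] M [ 0.028 -0.032  0.003] w 0.244 yaw -7.57
```

View pics/w9c.png

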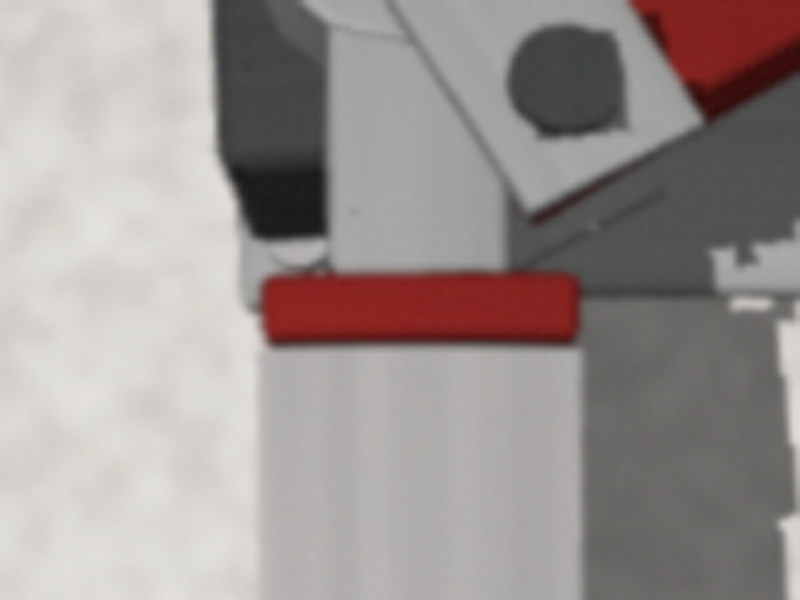

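Mouth nearly touches the shoulder (row ~345/5, gap <1 mm). Feel the last bit.

```bash
python3 -m inch '[0.05,0,0,0,0,0,0,0]'; python3 -m inch '[0.05,0,0,0,0,0,0,0]'
```

```text
t: 12.35
tcp_pos: [581.2, 134.2, 33.1]
orientation: [0.998, -0.066, 0.0, -0.0]
ft_force: [-0.4, -0.9, -0.9]
grip_width: 0.246
t: 12.6
tcp_pos: [581.3, 134.2, 33.0]
orientation: [0.998, -0.066, -0.0, 0.0]
ft_force: [-1.5, 0.5, -1.0]
grip_width: 0.243
```

Home felt (TCP stalls at 581.3, −1.5 N). Start the throw: arc about the pivot (128.5 mm ahead of the TCP).

```bash
python3 -m inch '[0.008,0.448,0,-2,0.008,0.448,0,-2,0.008,0.448,0,-2,0.008,0.448,0,-2,0,0,0,0]'
python3 - <<'E'
from h import *
shot("wrist","w10")
E
```

```text
t: 13.22
tcp_pos: [579.9, 116.8, 32.9]
orientation: [1.0, 0.004, -0.001, -0.001]
ft_force: [-2.1, 3.1, -0.9]
grip_width: 0.245
t 13.275 tcp [579.9 116.8  32.9] F [-1.98  2.5  -0.86] M [0.422 0.27  0.151] w 0.242 yaw 0.41
```

View pics/w10.png

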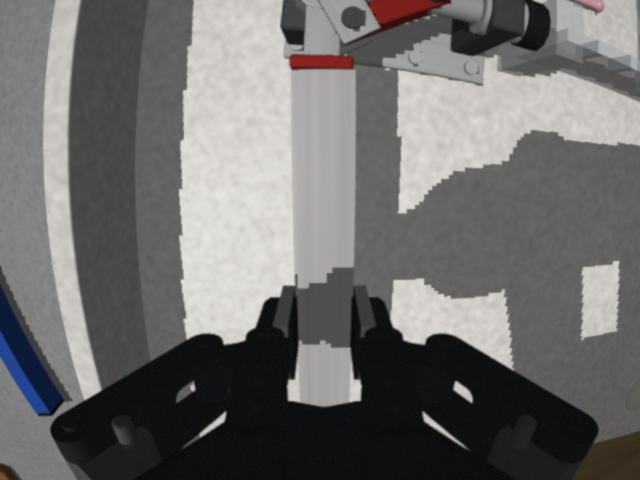

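```bash
python3 -m inch '[0.008,0.56,0,-2.5,0.01,0.56,0,-2.5,0.01,0.56,0,-2.5,0.01,0.56,0,-2.5,0.01,0.56,0,-2.5,0.01,0.56,0,-2.5,0.01,0.56,0,-2.5,0.01,0.56,0,-2.5]'
python3 - <<'E'
from h import *
from station import status
o=status.get_obs();print(o["ft_force"],o["wrist_torque"])
E
```

```text
t: 14.28
tcp_pos: [587.7, 72.9, 32.8]
orientation: [0.984, 0.178, -0.001, -0.001]
ft_force: [-1.7, 2.6, -1.0]
grip_width: 0.242
[-1.68980316  2.63003421 -0.9674926 ] [ 0.53323547  0.26353925 -0.08640177]
```

```bash
python3 -m inch '[0.01,0.56,0,-2.5,0.01,0.56,0,-2.5,0.01,0.56,0,-2.5,0.01,0.56,0,-2.5,0.01,0.56,0,-2.5,0.01,0.56,0,-2.5,0.01,0.56,0,-2.5]'
cat > f.py <<'E'
from h import *
from station import status
o=status.get_obs();y=2*np.arctan2(o["orientation"][1],o["orientation"][0])
F=o["ft_force"];P=np.array([708.7,117.3]);r=(o["tcp_pos"][:2]-P)
print("t",round(o["t"],2),"yaw",np.degrees(y).round(2),"Fx,Fy tool",(F[0]*np.cos(y)+F[1]*np.sin(y)).round(2),(F[0]*np.sin(y)-F[1]*np.cos(y)).round(2),"Fz",F[2].round(2),"Mz",o["wrist_torque"].round(3),"piv torque",((r[0]*F[1]-r[1]*F[0])/1000+o["wrist_torque"][2]).round(3),"r",np.hypot(*r).round(1),"bearing",np.degrees(np.arctan2(-r[1],-r[0])).round(2), o["tcp_pos"].round(1))
E
python3 f.py
```

```text
t: 15.15
tcp_pos: [604.2, 41.2, 32.2]
orientation: [0.946, 0.326, -0.002, -0.003]
ft_force: [-7.0, 8.2, 3.2]
grip_width: 0.242
t 15.15 yaw 37.99 Fx,Fy tool -0.4 -10.78 Fz 3.17 Mz [1.556 0.973 0.121] piv torque -1.269 r 129.2 bearing 36.06 [604.2  41.2  32.2]
```

```bash
python3 -m inch '[0.01,0.45,0,-2,0.01,0.45,0,-2,0.01,0.45,0,-2,0.01,0.45,0,-2]'; python3 f.py;  python3 -m inch '[0.005,0.34,0,-1.5,0.005,0.34,0,-1.5,0.005,0.34,0,-1.5]'; python3 f.py
```

```text
t: 15.65
tcp_pos: [615.5, 27.7, 32.1]
orientation: [0.92, 0.391, -0.003, -0.004]
ft_force: [-8.4, 6.8, 3.6]
grip_width: 0.246
t 15.65 yaw 46.0 Fx,Fy tool -0.93 -10.81 Fz 3.61 Mz [1.376 1.198 0.109] piv torque -1.283 r 129.3 bearing 43.88 [615.5  27.7  32.1]
t: 16.02
tcp_pos: [623.1, 20.5, 32.1]
orientation: [0.904, 0.427, -0.003, -0.003]
ft_force: [-8.5, 5.7, 3.9]
grip_width: 0.24
t 16.02 yaw 50.5 Fx,Fy tool -1.0 -10.24 Fz 3.88 Mz [1.13  1.282 0.242] piv torque -1.077 r 129.3 bearing 48.52 [623.1  20.5  32.1]
```

```bash
python3 -m inch '[0,0.225,0,-1,0,0.225,0,-1,0,0.225,0,-1]'; python3 f.py;  python3 -m inch '[0,0.225,0,-1,0,0.225,0,-1]'; python3 f.py; python3 -m inch '[0,0.225,0,-1,0,0.225,0,-1]'; python3 f.py
```

```text
t: 16.4
tcp_pos: [628.4, 15.9, 32.0]
orientation: [0.893, 0.45, -0.003, -0.003]
ft_force: [-7.9, 3.8, 3.3]
grip_width: 0.242
t 16.4 yaw 53.51 Fx,Fy tool -1.6 -8.59 Fz 3.31 Mz [0.981 1.237 0.322] piv torque -0.782 r 129.3 bearing 51.63 [628.4  15.9  32. ]
t: 16.65
tcp_pos: [632.2, 13.0, 32.1]
orientation: [0.885, 0.466, -0.003, -0.003]
ft_force: [-7.4, 4.8, 2.2]
grip_width: 0.244
t 16.65 yaw 55.51 Fx,Fy tool -0.28 -8.81 Fz 2.17 Mz [0.935 1.199 0.29 ] piv torque -0.847 r 129.3 bearing 53.76 [632.2  13.   32.1]
t: 16.9
tcp_pos: [636.1, 10.2, 32.1]
orientation: [0.877, 0.481, -0.003, -0.003]
ft_force: [-6.9, 3.5, 2.0]
grip_width: 0.242
t 16.9 yaw 57.53 Fx,Fy tool -0.75 -7.74 Fz 2.03 Mz [0.794 1.096 0.397] piv torque -0.601 r 129.4 bearing 55.88 [636.1  10.2  32.1]
```

```bash
python3 -m inch '[0,0.225,0,-1,0,0.1,0,-0.5]'; python3 f.py;  python3 -m inch '[0,0.11,0,-0.5,0,0.11,0,-0.5]'; python3 f.py
```

```text
t: 17.15
tcp_pos: [639.6, 7.9, 32.2]
orientation: [0.87, 0.492, -0.003, -0.002]
ft_force: [-5.8, 2.3, 1.8]
grip_width: 0.242
t 17.15 yaw 59.0 Fx,Fy tool -0.97 -6.16 Fz 1.76 Mz [0.525 0.944 0.272] piv torque -0.523 r 129.4 bearing 57.71 [639.6   7.9  32.2]
t: 17.4
tcp_pos: [642.0, 6.4, 32.3]
orientation: [0.866, 0.5, -0.002, -0.001]
ft_force: [-4.3, 1.1, 0.6]
grip_width: 0.24
t 17.4 yaw 59.98 Fx,Fy tool -1.24 -4.28 Fz 0.59 Mz [0.391 0.746 0.243] piv torque -0.309 r 129.4 bearing 58.97 [642.    6.4  32.3]
```

```bash
python3 -m inch '[0,0.11,0,-0.5,0,0.11,0,-0.5]'; python3 f.py;  python3 -c "
from h import *
shot('wrist','w11')"
```

```text
t: 17.65
tcp_pos: [645.1, 4.4, 32.5]
orientation: [0.862, 0.507, -0.001, -0.0]
ft_force: [-3.5, -0.3, -1.1]
grip_width: 0.244
t 17.65 yaw 60.97 Fx,Fy tool -1.94 -2.96 Fz -1.13 Mz [-0.079  0.675  0.203] piv torque -0.18 r 129.5 bearing 60.6 [645.1   4.4  32.5]
t 17.7 tcp [645.7   4.2  32.6] F [-2.5   0.16 -1.23] M [-0.036  0.578  0.2  ] w 0.242 yaw 60.97
```

View pics/w11.png

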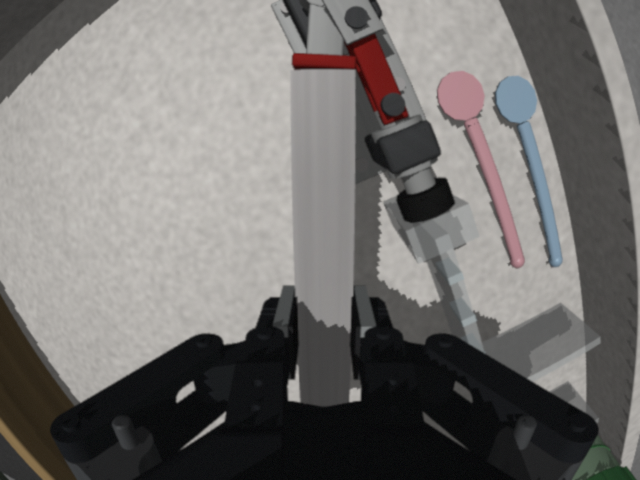

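Run:
```python
from h import *
im=cv2.imread("pics/w11.png")
cv2.imwrite("pics/w11c.png",cv2.resize(im[0:120,240:400],None,fx=5,fy=5,interpolation=cv2.INTER_CUBIC))
```

```text
(no output)
```

View pics/w11c.png

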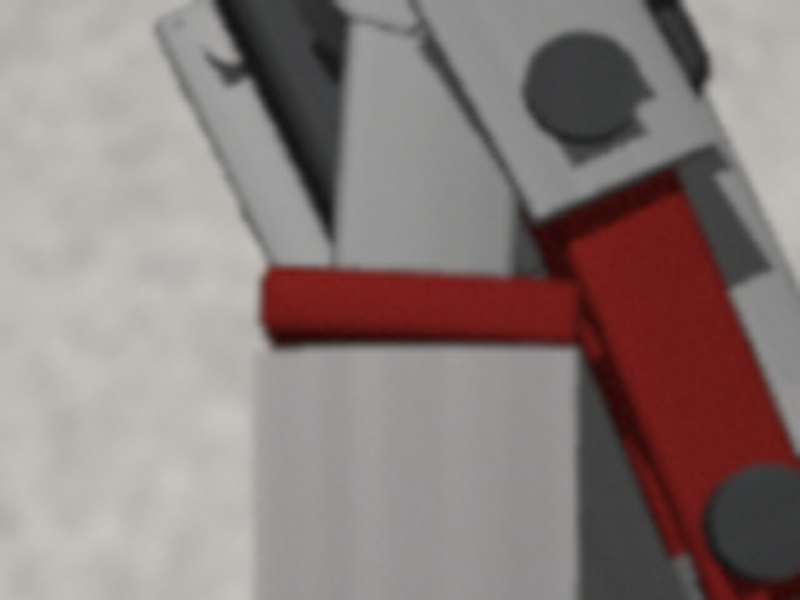

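```bash
python3 -m inch '[0,0.08,0,-0.4,0,0,0,0]'; python3 f.py; python3 -m inch '[0,0.08,0,-0.4,0,0,0,0]'; python3 f.py
```

```text
t: 17.95
tcp_pos: [647.0, 3.9, 32.9]
orientation: [0.86, 0.51, -0.0, 0.0]
ft_force: [-2.6, -1.3, -2.1]
grip_width: 0.242
t 17.95 yaw 61.31 Fx,Fy tool -2.4 -1.71 Fz -2.09 Mz [-0.155  0.501  0.148] piv torque -0.073 r 129.0 bearing 61.46 [647.    3.9  32.9]
t: 18.2
tcp_pos: [647.8, 3.6, 33.0]
orientation: [0.858, 0.513, -0.0, 0.0]
ft_force: [-1.5, -0.9, -1.3]
grip_width: 0.24
t 18.2 yaw 61.72 Fx,Fy tool -1.48 -0.89 Fz -1.28 Mz [-0.31   0.453  0.089] piv torque -0.026 r 129.0 bearing 61.83 [647.8   3.6  33. ]
```

```bash
python3 -m inch '[0,0.1,0,-0.4,0,0,0,0]'; python3 f.py; python3 -m inch '[0,0.1,0,-0.3,0,0,0,0]'; python3 f.py;  python3 -c "
from h import *
shot('wrist','w12')
im=cv2.imread('pics/w12.png')
cv2.imwrite('pics/w12c.png',cv2.resize(im[0:120,240:400],None,fx=5,fy=5,interpolation=cv2.INTER_CUBIC))"
```

```text
t: 18.45
tcp_pos: [648.7, 3.1, 33.1]
orientation: [0.857, 0.516, 0.0, 0.0]
ft_force: [-1.0, -1.9, -2.5]
grip_width: 0.24
t 18.45 yaw 62.12 Fx,Fy tool -2.16 0.04 Fz -2.48 Mz [-0.488  0.439  0.062] piv torque 0.067 r 129.0 bearing 62.26 [648.7   3.1  33.1]
t: 18.7
tcp_pos: [649.4, 2.8, 33.1]
orientation: [0.855, 0.518, -0.0, 0.0]
ft_force: [-1.7, -1.8, -2.6]
grip_width: 0.239
t 18.7 yaw 62.43 Fx,Fy tool -2.38 -0.73 Fz -2.57 Mz [-0.494  0.541  0.115] piv torque 0.02 r 129.0 bearing 62.61 [649.4   2.8  33.1]
t 18.75 tcp [649.4   2.8  33.1] F [-4.07 -2.24 -2.49] M [-0.554  0.523  0.105] w 0.24 yaw 62.43
```

View pics/w12c.png

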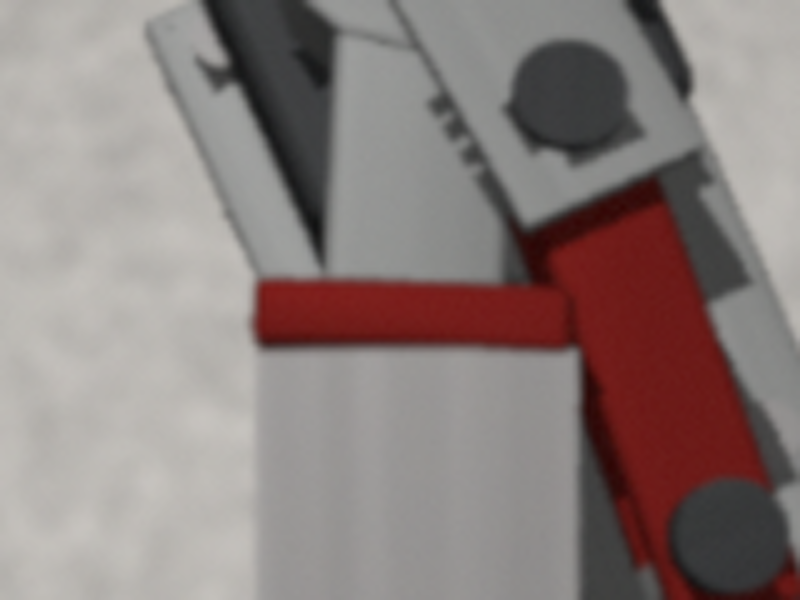

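```bash
python3 -m inch '[-0.03,0.1,0,-0.3,0,0,0,0]'; python3 f.py; python3 -m inch '[0,0.08,0,-0.2,0,0,0,0]'; python3 f.py
```

```text
t: 19.0
tcp_pos: [649.7, 2.6, 33.0]
orientation: [0.854, 0.52, -0.0, -0.0]
ft_force: [-4.7, -1.5, -1.0]
grip_width: 0.244
t 19.0 yaw 62.73 Fx,Fy tool -3.51 -3.48 Fz -1.02 Mz [-0.273  0.704  0.06 ] piv torque -0.389 r 129.0 bearing 62.8 [649.7   2.6  33. ]
t: 19.25
tcp_pos: [649.9, 2.4, 32.9]
orientation: [0.853, 0.522, -0.001, -0.001]
ft_force: [-5.1, -0.0, -0.5]
grip_width: 0.242
t 19.25 yaw 62.93 Fx,Fy tool -2.36 -4.56 Fz -0.52 Mz [-0.126  0.959 -0.022] piv torque -0.61 r 129.0 bearing 62.91 [649.9   2.4  32.9]
```

```bash
python3 -m inch '[0,0.05,0,0,0,0,0,0]'; python3 f.py;  python3 -c "
from h import *
shot('wrist','w13')
im=cv2.imread('pics/w13.png')
cv2.imwrite('pics/w13c.png',cv2.resize(im[0:120,240:400],None,fx=5,fy=5,interpolation=cv2.INTER_CUBIC))"
```

```text
t: 19.5
tcp_pos: [650.0, 2.4, 32.8]
orientation: [0.853, 0.522, -0.001, -0.001]
ft_force: [-6.6, -0.2, 1.0]
grip_width: 0.24
t 19.5 yaw 62.94 Fx,Fy tool -3.2 -5.82 Fz 0.95 Mz [-0.063  1.068  0.021] piv torque -0.73 r 129.0 bearing 62.92 [650.    2.4  32.8]
t 19.55 tcp [649.9   2.4  32.8] F [-6.57 -0.42 -0.23] M [-0.044  1.13   0.027] w 0.241 yaw 62.93
```

View pics/w13.png

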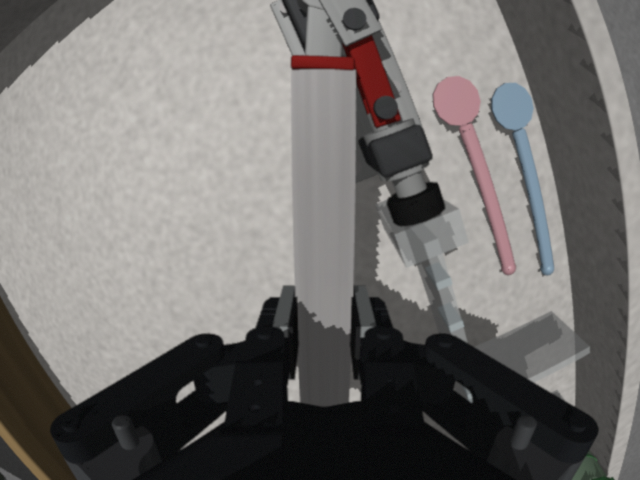

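View pics/w13c.png

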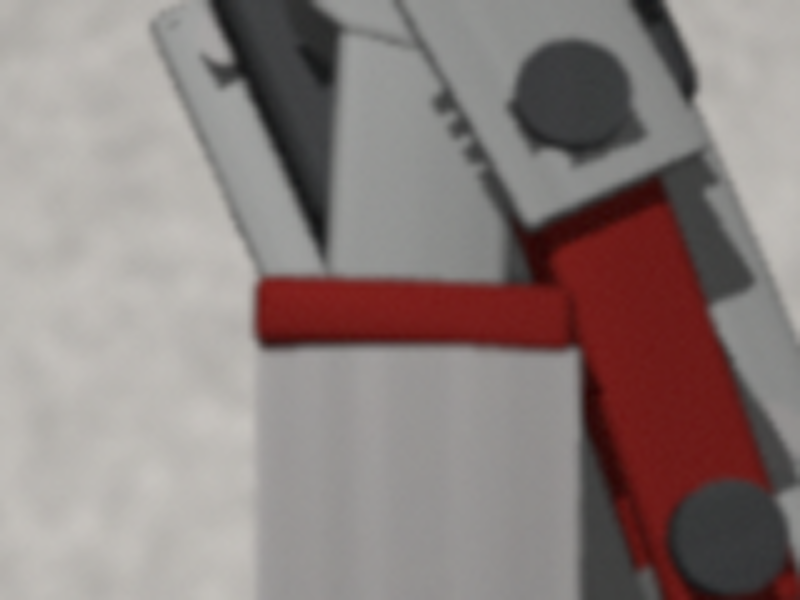

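The lever stands solid (0.5 mm commanded gave 0.03 mm, 0.73 N m ≈ 6.6 N at bar middle). Easing off at once.

```bash
python3 -m inch '[0,-0.25,0,0,0,0,0,0]'; python3 f.py; python3 -m inch '[-0.1,-0.15,0,1,0,-0.15,0,1,0,0,0,0]'; python3 f.py;  python3 -c "
from h import *
shot('wrist','w14')
im=cv2.imread('pics/w14.png')
cv2.imwrite('pics/w14c.png',cv2.resize(im[0:120,240:400],None,fx=5,fy=5,interpolation=cv2.INTER_CUBIC))"
```

```text
t: 19.8
tcp_pos: [649.8, 2.5, 33.4]
orientation: [0.853, 0.522, 0.001, 0.001]
ft_force: [-1.5, -2.2, -2.4]
grip_width: 0.24
t 19.8 yaw 62.93 Fx,Fy tool -2.61 -0.33 Fz -2.39 Mz [-0.523  0.388  0.034] piv torque -0.007 r 129.0 bearing 62.83 [649.8   2.5  33.4]
t: 20.18
tcp_pos: [646.6, 3.7, 33.6]
orientation: [0.862, 0.507, 0.001, 0.0]
ft_force: [-0.2, -0.2, -1.2]
grip_width: 0.247
t 20.18 yaw 60.92 Fx,Fy tool -0.32 -0.1 Fz -1.24 Mz [0.045 0.064 0.012] piv torque -0.002 r 129.5 bearing 61.35 [646.6   3.7  33.6]
t 20.225 tcp [646.5   3.6  33.5] F [ 0.49  0.36 -1.53] M [ 0.038  0.099 -0.02 ] w 0.238 yaw 60.93
```

View pics/w14c.png

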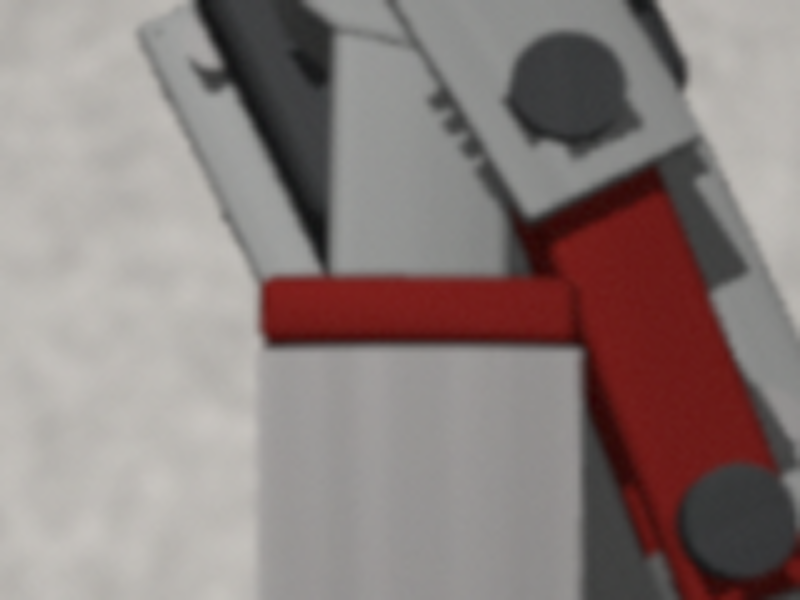

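Lever and bar are aligned with no force (shoulder level at row 340/5). Drawing the bar off.

```bash
python3 -m inch '[-0.4,0,0,0,-0.6,0,0,0,-0.6,0,0,0,-0.6,0,0,0,0,0,0,0]'; python3 f.py; python3 -m inch '[-0.8,0,0,0,-0.8,0,0,0,-0.8,0,0,0,-0.8,0,0,0,-0.8,0,0,0,-0.8,0,0,0,0,0,0,0]'; python3 f.py;  python3 -c "
from h import *
shot('wrist','w15')"
```

```text
t: 20.85
tcp_pos: [634.9, -16.5, 33.1]
orientation: [0.862, 0.507, -0.0, -0.0]
ft_force: [-0.0, 0.5, -0.8]
grip_width: 0.24
t 20.85 yaw 60.87 Fx,Fy tool 0.39 -0.26 Fz -0.78 Mz [-0.012  0.005  0.035] piv torque -0.005 r 152.8 bearing 61.14 [634.9 -16.5  33.1]
t: 21.72
tcp_pos: [611.6, -58.4, 33.1]
orientation: [0.862, 0.507, -0.0, -0.0]
ft_force: [-0.0, 0.9, -1.0]
grip_width: 0.243
t 21.73 yaw 60.87 Fx,Fy tool 0.8 -0.49 Fz -1.01 Mz [0.05  0.024 0.009] piv torque -0.088 r 200.8 bearing 61.08 [611.6 -58.4  33.1]
t 21.775 tcp [611.8 -58.1  33.1] F [ 1.05 -0.25 -1.  ] M [ 0.008  0.02  -0.026] w 0.24 yaw 60.89
```

View pics/w15.png

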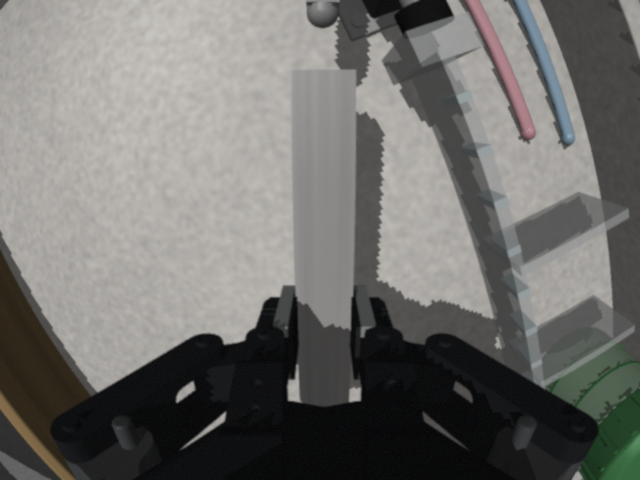

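Bar is off (stub nose at (322,12), mouth row 70). Move to the open floor, turn back to 15°, and lower.

```bash
python3 -m inch '[-0.36,-1.63,0,0,-0.35,-1.62,0,0,-0.35,-1.62,0,0,-0.36,-1.63,0,0,0,0,0,9.2,0,0,0,9.2,0,0,0,9.2,0,0,0,9.2,0,0,0,9.2,0,0,0,0]'; python3 -m inch '[0,0,1.5,0,0,0,1,0,0,0,0.5,0,0,0,0,0]'; python3 f.py; python3 -c "
from h import *
shot('top','t16')
im=cv2.imread('pics/t16.png')
cv2.imwrite('pics/t16c.png',cv2.resize(im[115:335,185:455],(736,600),interpolation=cv2.INTER_CUBIC))"
```

```text
t: 23.02
tcp_pos: [548.4, -38.4, 33.2]
orientation: [0.991, 0.131, 0.0, -0.0]
ft_force: [-0.3, -0.3, -1.5]
grip_width: 0.243
t: 23.52
tcp_pos: [547.5, -38.5, 2.2]
orientation: [0.992, 0.13, -0.001, -0.0]
ft_force: [0.5, 0.4, -1.6]
grip_width: 0.241
t 23.52 yaw 14.94 Fx,Fy tool 0.55 -0.31 Fz -1.64 Mz [0.004 0.024 0.028] piv torque 0.028 r 224.2 bearing 44.03 [547.5 -38.5   2.2]
t 23.575 tcp [548.  -38.6   2.7] F [-0.05 -0.48 -1.61] M [ 0.034 -0.047 -0.025] w 0.24 yaw 14.94
```

View pics/t16c.png

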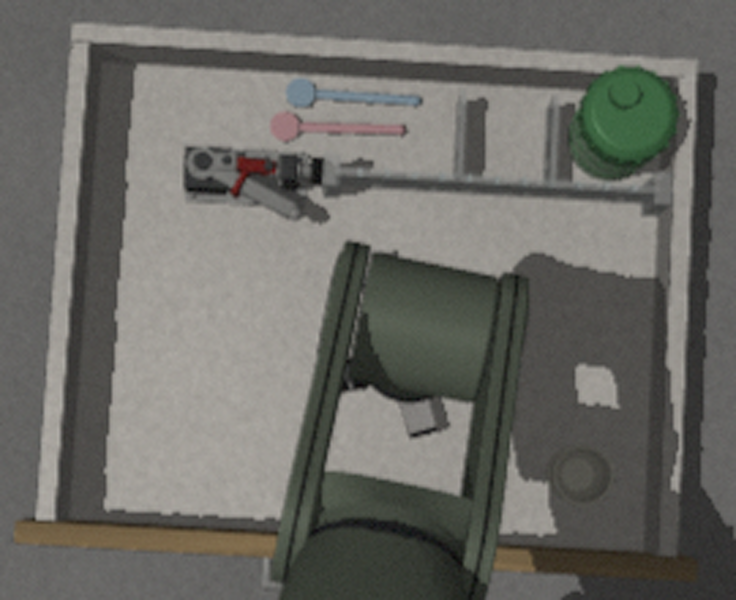

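```bash
python3 -m inch '[0,0,0.15,0,0,0,0.1,0,0,0,0,0]'; python3 f.py; python3 -m inch '[0,0,0.05,0,0,0,0.05,0,0,0,0,0]'; python3 f.py
```

```text
t: 23.95
tcp_pos: [548.3, -38.7, 0.7]
orientation: [0.992, 0.13, 0.0, 0.0]
ft_force: [0.9, 0.3, -1.0]
grip_width: 0.24
t 23.95 yaw 14.93 Fx,Fy tool 0.95 -0.06 Fz -1.04 Mz [-0.042  0.003  0.01 ] piv torque 0.102 r 223.8 bearing 44.2 [548.3 -38.7   0.7]
t: 24.32
tcp_pos: [548.1, -38.6, -0.5]
orientation: [0.992, 0.13, -0.0, -0.0]
ft_force: [0.8, 0.4, -1.9]
grip_width: 0.244
t 24.32 yaw 14.93 Fx,Fy tool 0.9 -0.19 Fz -1.89 Mz [-0.     0.015  0.005] piv torque 0.065 r 223.8 bearing 44.17 [ 5.481e+02 -3.860e+01 -5.000e-01]
```

```bash
python3 -m inch '[0,0,0.05,0,0,0,0,0]'; python3 f.py; python3 -m inch '[0,0,0.05,0,0,0,0,0]'; python3 f.py
```

```text
t: 24.58
tcp_pos: [548.3, -38.7, -0.9]
orientation: [0.992, 0.13, 0.0, 0.0]
ft_force: [-0.4, -0.1, -0.6]
grip_width: 0.241
t 24.57 yaw 14.93 Fx,Fy tool -0.4 0.03 Fz -0.6 Mz [0.009 0.009 0.026] piv torque -0.012 r 223.8 bearing 44.19 [548.3 -38.7  -0.9]
t: 24.82
tcp_pos: [548.3, -38.7, -0.9]
orientation: [0.992, 0.13, -0.0, 0.0]
ft_force: [-2.6, 0.3, 5.3]
grip_width: 0.243
t 24.82 yaw 14.93 Fx,Fy tool -2.42 -1.01 Fz 5.28 Mz [0.064 0.35  0.008] piv torque -0.453 r 223.8 bearing 44.2 [548.3 -38.7  -0.9]
```

Floor contact felt (5 N). Release and lift straight up.

```bash
python3 -m inch '[0,0,-0.1,0,0,0,0,0,0,0,0,0,0,0,0,0]' 0.2; python3 -m inch '[0,0,-1,0,0,0,-2,0,0,0,-4,0,0,0,-5,0,0,0,-5,0,0,0,0,0]'; python3 f.py; python3 -c "
from h import *
shot('wrist','w17')"
```

```text
t: 25.32
tcp_pos: [548.1, -38.7, -0.6]
orientation: [0.992, 0.13, -0.0, -0.0]
ft_force: [-0.3, -0.4, 0.1]
grip_width: 0.601
t: 26.08
tcp_pos: [552.4, -39.6, 176.2]
orientation: [0.991, 0.13, 0.006, 0.002]
ft_force: [1.2, -0.1, 0.6]
grip_width: 0.598
t 26.07 yaw 14.94 Fx,Fy tool 1.16 0.41 Fz 0.61 Mz [-0.01   0.02   0.041] piv torque 0.249 r 221.4 bearing 45.12 [552.4 -39.6 176.2]
t 26.125 tcp [550.3 -39.1 173.1] F [-0.33 -0.63  0.46] M [ 0.026 -0.008 -0.002] w 0.601 yaw 14.93
```

View pics/w17.png

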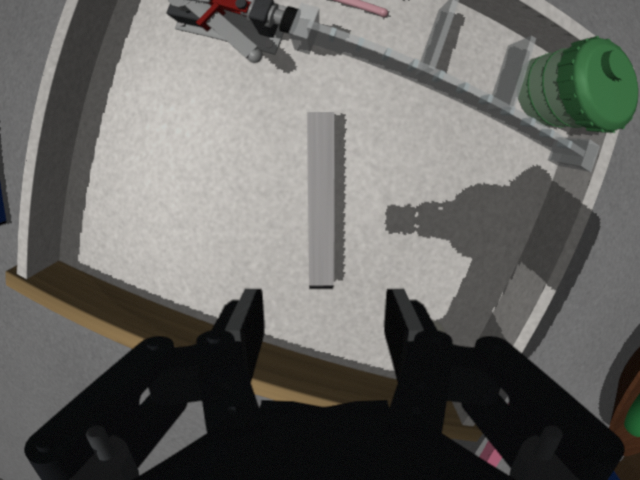

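Bar lies flat at (320,112)–(321,288), released. Moving the arm clear for a final check.

```bash
python3 -m inch '[-2.94,3.74,0,0,-2.94,3.74,0,0,-2.94,3.74,0,0,-2.94,3.74,0,0,-2.94,3.74,0,0,-2.94,3.74,0,0,-2.94,3.74,0,0,-2.94,3.74,0,0,0,0,0,0,0,0,0,0]'
python3 - <<'E'
from h import *
shot('top','t18',["lever_tip","egg_cup","lever_pivot"]); shot('scene','s18')
im=cv2.imread('pics/t18.png')
cv2.imwrite('pics/t18c.png',cv2.resize(im[115:335,185:455],(736,600),interpolation=cv2.INTER_CUBIC))
im=cv2.imread('pics/s18.png')
cv2.imwrite('pics/s18c.png',cv2.resize(im[180:380,230:460],(690,600),interpolation=cv2.INTER_CUBIC))
E
```

```text
t: 27.38
tcp_pos: [397.4, -387.1, 168.1]
orientation: [0.992, 0.13, -0.001, -0.002]
ft_force: [0.4, -0.9, -0.9]
grip_width: 0.597
t 27.425 tcp [ 397.8 -386.8  168.4] F [0.58 0.16 0.17] M [-0.008  0.017  0.018] w 0.598 yaw 14.96
lever_tip [(0.58, [297.6, 195.0])]
egg_cup [(0.62, [394.8, 289.3])]
lever_pivot [(0.64, [259.2, 175.0])]
t 27.625 tcp [ 398.5 -387.2  169.4] F [-0.56  0.55 -0.48] M [-0.002  0.003 -0.008] w 0.601 yaw 15.03
```

View pics/t18c.png

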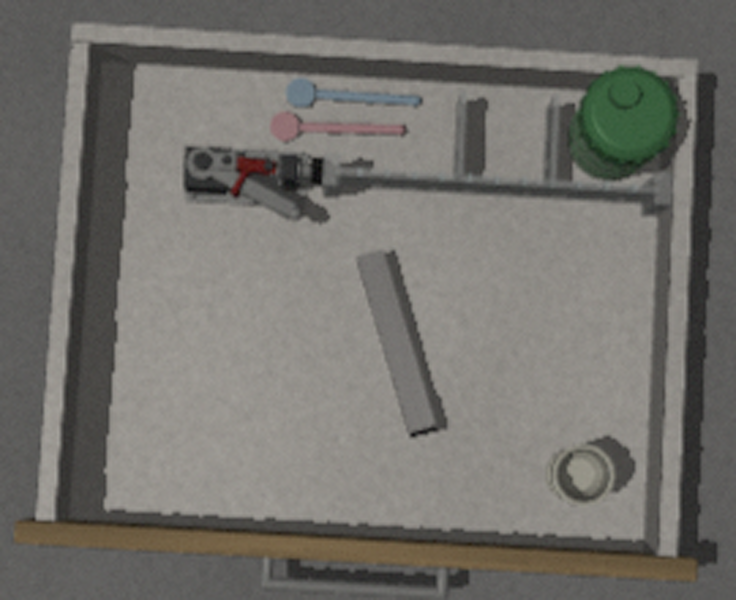

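View pics/s18c.png

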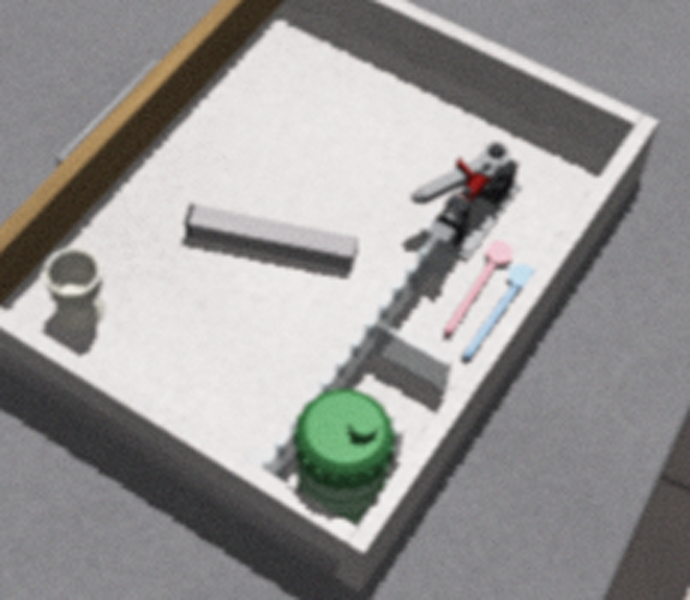

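Run:
```python
from h import *
P=np.array([708.7,117.3])
for px in ([295.0,192.6],[297.6,195.0]):
    q=toz(TOP,[px],57)[0,:2]-P; print(q.round(1),np.hypot(*q).round(1),"drawer yaw deg",(np.degrees(np.arctan2(q[1],q[0]))%360+4.6).round(1),"stop 245.0, dead 240.2")
im0=cv2.imread('pics/top0.png');im1=cv2.imread('pics/t18.png')
d=cv2.absdiff(im0,im1)[115:335,185:455].max(2); cv2.imwrite('pics/diff.png',cv2.resize(np.clip(d.astype(int)*3,0,255).astype(np.uint8),(736,600)))
```

```text
[-39.6 -76.8] 86.4 drawer yaw deg 247.3 stop 245.0, dead 240.2
[-45.  -82.3] 93.9 drawer yaw deg 245.9 stop 245.0, dead 240.2
```

View pics/diff.png

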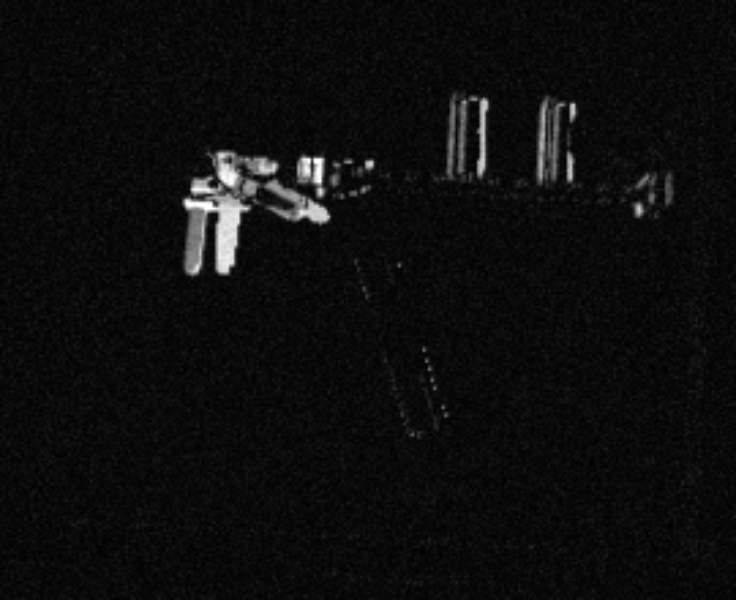

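The difference picture shows only the lever, foot and divider (shifted right) changed, and the bar nearly back in its old spot. The egg cup, dispenser and spoons did not move. Handing in.

```bash
python3 -c "
from station import job_done
print(job_done())"
```

```text
the job is handed in; nothing more can be done
None
```

The divider is clamped against the right wall. The bar is off the lever, lying flat on the drawer floor in front of it. I handed in with the robot's clock at about 28 s of the 64 s allowed, and no verdict is reported.

**What I did:** I gripped the aluminium bar and slid it onto the stub until the mouth met the shoulder. Then I swung it about the pivot past the dead point until the lever stopped. I eased off at once, drew the bar off with no side force and laid it on the floor.

**Last checks:**
- **Lever:** at the stop a further 0.5 mm of push moved it 0.03 mm, at 0.73 N m, about 6.6 N at the bar's middle. The final top view puts it at 246–247° in the drawer frame. The stop is 245° and the dead point 240°, so this agrees within measuring error.
- **Push:** before the dead point the push peaked at about 10.8 N at the grip. That is roughly the stated friction plus load torque. After the stop it stayed below 10 N at the bar's middle.
- **Scene:** comparing the first and last top pictures, only the lever, foot and divider changed, with the bar almost back where it started. The egg cup, dispenser and spoons did not move.

**What went wrong or disagreed:**
- **First grip:** it closed on nothing above the bar, because the fingertips sit higher than the reported TCP suggests. I reopened, went lower by feel and gripped it on the second try.
- **Divider:** I judged it tight only from the pictures and did not test it by force.

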